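# Clamp the red-capped tube with the winged knob beside the guard

### The job

Take the red-capped tube out of the rack, stand it upright in the channel of the bench clamp and let go of it. Then turn the clamp's winged knob clockwise until the padded jaw has pushed the tube against the brass stop and grips it snugly, at a squeeze of about 13 N, and never harder than 25 N, which would crack the tube. The amber guard close beside the wings is brittle: do not push on it, and leave the other tubes in the rack.

Things in the scene. Friction and masses are not known exactly. Their poses are not given: they have to be found in the camera images.
- red_tube: collection tube with a red cap, 78 mm tall, standing in the rack; round barrel 12.2 mm in diameter, cap 15.6 mm in diameter over the top 20 mm; about 20 g. Origin at the centre of its bottom end, z up along the tube. Take it by the cap, from above.
- blue_tube: the same tube with a blue cap; leave it in the rack
- purple_tube: the same tube with a purple cap; leave it in the rack
- grey_rack: grey block 44 x 124 x 46 mm (x, y, z) fixed to the table, origin under its centre; three holes 14.5 mm wide and 36 mm deep, 40 mm apart along its y, each with a tube whose bottom stands 10 mm above the table and whose cap is 68 to 88 mm above it. Which tube is in which hole varies.
- clamp: low bench clamp fixed to the table. Origin on the table under the knob's vertical axis; x points to the amber guard, y along the jaw's travel toward the tube channel, z up. Base plate 12 mm thick, from -52 to 46 mm in x and -55 to 141 mm in y. Under the knob a grey housing 60 x 66 mm, top 30 mm above the table.
- clamp_seat (a point): point on the channel's floor, 12 mm above the table, at x = 0, y = 91 mm of the clamp, axes as the clamp's: stand the tube's bottom here. Side cheeks 16.5 mm apart run along y (50 mm above the table, lips flared up to 56 mm). At the start the pad face is 8.6 to 10.2 mm and the brass stop 8.5 to 18.5 mm from this point along y. The released tube may lean until squeezed.
- knob_grip (a point): point on the knob's vertical axis, 58 mm above the table; its x axis points along the wings and turns with them (to the red ear; the other is black), z up. The wings are a straight bar 64 mm from tip to tip, 9 mm thick, from 44 to 68 mm above the table; below it only a hub 20 mm wide down to 34 mm, 26 mm wide to 30 mm. Grip across the 9 mm.
- knob (a joint): angle of the knob, rad, 0 to 3.0, growing clockwise seen from above; starts at 0 to 0.2. At 0 the wings lie along the clamp's x (pointing at the guard), at 1.57 along its y (parallel to it). Moves the jaw 8 mm per rad. Friction of a steady 0.23 N m resists turning and holds it where it is left; when a turning hand pauses, 0.1 to 0.15 N m of it stays felt.
- jaw: steel jaw, moved by the knob along the clamp's y; its rubber pad's face (19 to 47 mm above the table) is at y = 80.8 mm of the clamp at knob angle 0. Its origin is the clamp's, shifted by its travel. Once it pins the tube on the stop, the squeeze grows about 47 N per rad and the knob's moment by 0.008 N m per N of squeeze (13 N: 0.28 rad further, 0.1 N m over friction).
- guard: brittle amber sheet 4 mm thick with a black rim, 96 mm long along the clamp's y, upright on the base beside the knob; its near face is 38 mm from the knob's axis (6 mm outside the sweep of the wing tips), its top 74 mm above the table. Origin at the middle of its lower edge. Fingers opened wide between the knob and the guard will push on it; more than 8 N breaks it.
- stop_face (a point): middle of the brass stop's front face as it would be at its nearest setting, y = 99.5 mm of the clamp, 29 mm above the table. The stop (top 46 mm above the table) is locked, unyielding, at an unmarked setting 0 to 10 mm farther along y than this point, so the knob angle at which the tube gets pinned varies from about 0.8 to 2.1 rad and must be felt.

How it is judged:
On the way:
1. the red-capped tube stands released in the channel, not yet squeezed (horizontal distance between red_tube and clamp_seat below 0.02 m and height (world z) of red_tube below 0.018 m and angle between red_tube's own z axis and vertical below 0.45 rad and contact force between the fingers and red_tube below 0.1 N and contact force between jaw and red_tube below 4 N), for 0.2 s.
At the end, for the whole second after the job is handed in: The red-capped tube stands in the clamp's channel, upright within 0.1 rad, its bottom within 6 mm of the channel's floor and within 20 mm of the seat point, at rest, and the jaw squeezes it with 6 to 20 N (horizontal distance between red_tube and clamp_seat below 0.02 m and height (world z) of red_tube below 0.018 m and angle between red_tube's own z axis and vertical below 0.1 rad and contact force between jaw and red_tube between 6 and 20 N and linear speed of red_tube below 0.01 m/s); the robot touches nothing.
It fails at once if the jaw squeezes the tube with more than 25 N (contact force between jaw and red_tube above 25 N).
It fails at once if the guard is pushed with more than 8 N (contact force between guard and anything else above 8 N).
It fails at once if the blue or purple tube is moved by more than 15 mm (distance of any of blue_tube, purple_tube from where it was at the start of the episode above 0.015 m).
It also fails if it takes over 72 s, if anything falls off the work surface, if the arm or the gripper's body presses on something with over 40 N, if the wrist force passes 120 N, or if a joint passes its speed limit or range.

### The arm

A 6-joint arm with a two-finger parallel gripper is mounted at the origin on a cart in front of the work surface, level with it; the furniture and walls round the work are solid. World frame = base frame: x ahead of the robot, y to its left, z up, the work surface at z = 0. Lengths are in m, angles in rad, forces in N, time in s.
With the tool pointing down it reaches from about 0.2 to 0.875 m from the base axis. Payload 3.4 kg.
Tool frame: the origin (TCP) lies midway between the tips of the shut fingers; the grasp point (between the pads) lies 19 mm behind it; z points along the fingers, y is the line along which they close (so a half turn about z gives the same grasp; the last joint's range is limited). The gripper opens to 94 mm and grips with 3 to 60 N. Pads are 16 mm wide; open, the fingers measure 119 mm over their backs; the gripper's body (75 mm by 177 mm) begins 78 mm behind the grasp point.
Start: joints at [1.114, 0.276, 1.505, -0, 1.361, -0.121], TCP at [0.189, 0.543, 0.205] pointing down, gripper open.
Joint ranges: [-2.89, 2.89], [-0.75, 2.08], [0.22, 2.7], [-1.18, 4.32], [0.11, 2.71], [-2.7, 2.7]. Speed limits (rad/s): [2.57, 2.57, 3.14, 3.14, 3.14, 3.14].

### API

Orientations are given as a rotation vector (axis times angle).
In Python, from cell import arm gives the robot as it stands.
- The arm moves only by the shell command python3 -m pendant 'ROWS'. ROWS is JSON, a list of rows, each an object of numbers: "ax", "ay", "az": the turn, a rotation vector about the tool's x, y, z in units of 5 degrees (1.0 is 5 degrees); "tx", "ty", "tz": the shift along the tool's x, y, z in m; "fingers": the gripper command: -1 is shut, 1 is fully open, values between are in proportion. In form: [{"ax": .., "ay": .., "az": .., "tx": .., "ty": .., "tz": .., "fingers": ..}, ...]. A call has 1 to 10 rows; each row shifts and turns the commanded pose from where the row before left it, along the tool's axes as they then stand; what a row does not reach is not made up. A row lasts 1/8 s, in which the tool goes at most 62.5 mm and 10.7 degrees, less where a joint would pass 70% of its speed; a pose out of reach is approached as far as the arm can. A call with a gripper value outside its range is refused whole. The fingers move at their own pace and stop on an object; the grip force is fixed at half the most. Time passes only in rows, so rows that do not move let the fingers close. It gives the time, the measured TCP pose, the force, the opening and the grip force at its end, in the units of the state.
- arm.get_state(): the state, without advancing time (a new reading comes with each control period).
- arm.capture(name): name is "side" or "top" or "wrist"; returns the picture (420x560x3 uint8, red, green, blue); there is no depth.
- arm.camera_model(name): a dict with "mtx" (3x3 intrinsics, pixels), "R" (3x3) and "t" (3): a world point X has camera coordinates R X + t; the wrist camera has in their place "hand_eye" (4x4, takes a point from camera to tool coordinates, whose origin is the TCP and whose axes are the flange's). Camera axes: x right, y down, z forward; pixel columns grow to the right and rows downward; lengths in m; the calibration is good to about 2 mm. A picture is of the moment at which its call begins: read the wrist's pose just before it. camera_model takes no time and is no camera call.
- arm.hand_in(): hands the job in; it is judged then, once.
Trained networks look in the newest picture that a camera, given by its name, has taken for a name from the list of things; names that differ only in an ending like _2 or _b are one class to them, and where a whole thing is asked for, a point or a joint stands for the part that bears it (a point fixed in the world has none). Each returns a list of dicts, best first, with "p" (0 to 1); they miss things now and then, are a little off and sometimes report something else, mostly with a low value. They report only what shows in the picture. A call takes as long as a camera call.
- arm.boxes_of(camera, query): "centre" ([row, column] in pixels, amid what is visible of it).
The state is a dict: "clock": time; "q": joint angles; "qvel": joint speeds; "joint_efforts": joint torques, N m; "position": TCP position; "tcp_rot": TCP orientation; "wrist_force": force on the tool from outside, world axes, zero at the start; "moment": the same for the moment, N m; "finger_gap": opening from 0.0 (shut) to 1.0 (fully open); "gripper_force": force on a finger pad.
Only numpy, scipy, OpenCV 4.12 (cv2) and the standard library are available. Lean on these libraries where they do the work, as an engineer would, in place of code of your own. Each camera call takes 0.05 s, during which the arm holds its last target. There are 200 camera calls.

## Working session

There is one attempt and no reset: what is moved stays moved. The work goes in short steps, Python scripts to look and compute and a shell command to move; the robot and the scene stay as the last step left them, time stands still between calls to the robot, and variables do not carry over. Pictures are saved under pics/ and viewed, at most 10 in all, crops included, and the job is handed in when it is done.

```bash
mkdir -p pics; ls; python3 - <<'E'
from cell import arm
import cv2,numpy as np
for c in ("side","top"):
    im=arm.capture(c); cv2.imwrite(f"pics/{c}0.png",im[:,:,::-1])
    for q in ["red_tube","blue_tube","purple_tube","grey_rack","clamp","knob_grip","jaw","guard"]:
        print(c,q,[(np.round(d["centre"]).tolist(),round(d["p"],2)) for d in arm.boxes_of(c,q)[:2]])
    m=arm.camera_model(c);print(np.round(m["mtx"],1).tolist(),np.round(-m["R"].T@m["t"],3))
s=arm.get_state();print(s["clock"],s["tcp_rot"])
E
```

```text
pics
side red_tube [([286.0, 303.0], 0.73)]
side blue_tube [([318.0, 330.0], 0.67)]
side purple_tube [([209.0, 245.0], 0.73), ([299.0, 316.0], 0.7)]
side grey_rack [([325.0, 316.0], 0.96)]
side clamp [([211.0, 244.0], 0.62)]
side knob_grip []
side jaw [([203.0, 271.0], 0.48)]
side guard [([204.0, 272.0], 0.6)]
[[483.3, 0.0, 279.3], [0.0, 483.3, 205.0], [0.0, 0.0, 1.0]] [ 0.183 -0.654  0.653]
top red_tube [([224.0, 221.0], 0.62)]
top blue_tube [([224.0, 222.0], 0.34)]
top purple_tube [([232.0, 359.0], 0.43)]
top grey_rack [([234.0, 354.0], 0.63)]
top clamp [([224.0, 221.0], 0.88)]
top knob_grip [([223.0, 239.0], 0.6)]
top jaw [([222.0, 215.0], 0.65)]
top guard [([200.0, 238.0], 0.56), ([222.0, 221.0], 0.47)]
[[494.7, 0.0, 269.5], [0.0, 494.7, 202.1], [0.0, 0.0, 1.0]] [ 0.39  -0.034  1.243]
0.9 [5.24984492e-01 3.09735214e+00 1.44452456e-04]
```

```bash
python3 - <<'E'
import cv2,numpy as np
a=cv2.imread("pics/top0.png")[150:310,150:420];b=cv2.imread("pics/side0.png")[150:370,190:370]
a=cv2.resize(a,None,fx=2.9,fy=2.9,interpolation=cv2.INTER_CUBIC)
cv2.imwrite("pics/t1.png",a);cv2.imwrite("pics/s1.png",cv2.resize(b,None,fx=2.7,fy=2.7,interpolation=cv2.INTER_CUBIC))
E
```

```text
(no output)
```

View pics/t1.png

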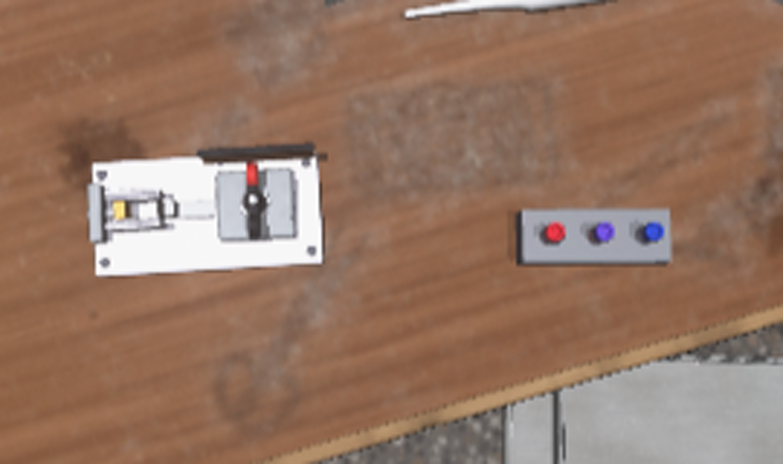

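View pics/s1.png

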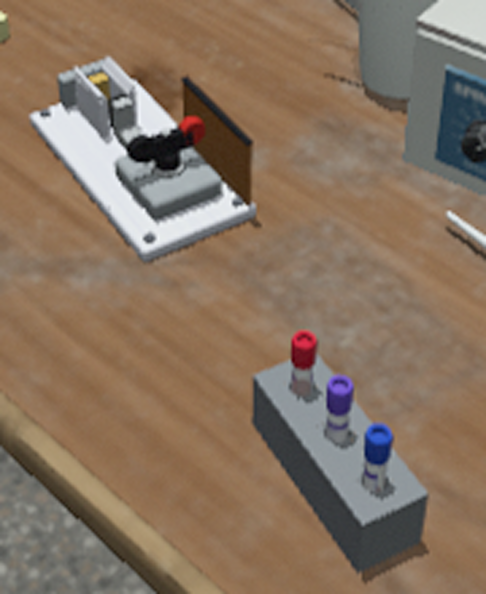

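The top view shows the rack with red at the left hole (crop 554,232), then purple and blue. In the clamp, the knob hub is at (254,201), with the red ear pointing at the guard and the channel to the left. I'll compute the world poses.

```bash
cat > h.py <<'E'
from cell import arm
import numpy as np, cv2
from scipy.spatial.transform import Rotation as Ro
def ray(cam,px,z,st=None):
    """pixel (col,row) -> world point at height z"""
    m=arm.camera_model(cam); d=np.linalg.inv(m["mtx"])@[px[0],px[1],1]
    if cam=="wrist":
        st=st or arm.get_state(); T=np.eye(4);T[:3,:3]=Ro.from_rotvec(st["tcp_rot"]).as_matrix();T[:3,3]=st["position"]
        H=T@np.array(m["hand_eye"]); c=H[:3,3]; d=H[:3,:3]@d
    else: c=-m["R"].T@m["t"]; d=m["R"].T@d
    return c+d*(z-c[2])/d[2]
def toolyaw(st=None):
    R=Ro.from_rotvec((st or arm.get_state())["tcp_rot"]).as_matrix(); return R
E
python3 - <<'E'
from h import *
f=lambda u,v:(150+u/2.9,150+v/2.9)
g=lambda u,v:(190+u/2.7,150+v/2.7)
for n,p,z in [("red",(554,232),.088),("pur",(603,232),.088),("blue",(652,232),.088),("c1",(94,163),.012),("c2",(320,157),.012),("c3",(324,263),.012),("c4",(97,275),.012),("knob",(254,201),.07),("ear",(252,165),.068)]:
    print(n,np.round(ray("top",f(*p),z),4))
for n,p,z in [("red",(304,336),.088),("pur",(340,382),.088),("blue",(378,429),.088),("b1",(30,115),.012),("b2",(150,250),.012),("b3",(255,212),.012)]:
    print(n,np.round(ray("side",g(*p),z),4))
print(toolyaw().round(3), arm.camera_model("wrist"))
E
```

```text
red [ 0.482  -0.2091  0.088 ]
pur [ 0.481  -0.2487  0.088 ]
blue [ 0.48   -0.2882  0.088 ]
c1 [0.5574 0.1746 0.012 ]
c2 [ 0.5579 -0.0209  0.012 ]
c3 [ 0.4662 -0.0223  0.012 ]
c4 [0.4607 0.1721 0.012 ]
knob [0.5149 0.0335 0.07  ]
ear [0.545  0.0348 0.068 ]
red [ 0.4847 -0.2097  0.088 ]
pur [ 0.4836 -0.2502  0.088 ]
blue [ 0.483  -0.2889  0.088 ]
b1 [0.4616 0.1695 0.012 ]
b2 [ 0.4738 -0.0235  0.012 ]
b3 [ 0.5606 -0.0249  0.012 ]
[[-0.944  0.33   0.   ]
 [ 0.33   0.944  0.   ]
 [-0.     0.    -1.   ]] {'mtx': array([[310.75838566,   0.        , 284.11489785],
       [  0.        , 310.75838566, 206.20654857],
       [  0.        ,   0.        ,   1.        ]]), 'hand_eye': array([[ 2.85661116e-04, -9.71662356e-01, -2.36372979e-01,
         6.86820481e-02],
       [ 9.99999864e-01,  3.80575263e-04, -3.55918768e-04,
        -1.48219939e-04],
       [ 4.35790577e-04, -2.36372845e-01,  9.71662332e-01,
        -1.79833506e-01],
       [ 0.00000000e+00,  0.00000000e+00,  0.00000000e+00,
         1.00000000e+00]])}
```

Rack and clamp agree between the two views: red at about (.483,-.209), clamp yaw about 1.5°. I'm moving over the clamp for a close look on the way.

```bash
python3 -m pendant '[{"az":1.77,"fingers":1},{"az":1.77,"fingers":1},{"az":1.77,"fingers":1},{"az":1.77,"fingers":1},{"az":1.77,"fingers":1},{"az":1.77,"fingers":1},{"az":1.77,"fingers":1},{"az":1.75,"fingers":1}]'; python3 -m pendant '[{"tx":-0.048,"ty":0.032,"fingers":1},{"tx":-0.048,"ty":0.032,"fingers":1},{"tx":-0.048,"ty":0.032,"fingers":1},{"tx":-0.048,"ty":0.032,"fingers":1},{"tx":-0.048,"ty":0.032,"fingers":1},{"tx":-0.048,"ty":0.032,"fingers":1},{"tx":-0.048,"ty":0.032,"fingers":1},{"tx":-0.048,"ty":0.032,"fingers":1},{"tx":-0.048,"ty":0.032,"fingers":1},{"tx":-0.048,"ty":0.032,"fingers":1}]'; python3 -m pendant '[{"fingers":1},{"fingers":1}]'
python3 - <<'E'
from h import *
s=arm.get_state();im=arm.capture("wrist");cv2.imwrite("pics/w1.png",im[:,:,::-1]);print(s["clock"],s["position"],s["tcp_rot"]);np.save("w1.npy",np.r_[s["position"],s["tcp_rot"]])
for q in ["knob_grip","jaw","guard","clamp"]: print(q,[(np.round(d["centre"]).tolist(),round(d["p"],2)) for d in arm.boxes_of("wrist",q)[:2]])
E
```

```text
0.9 [0.18950812 0.54290058 0.20550691] [5.24984492e-01 3.09735214e+00 1.44452456e-04]
knob_grip []
jaw []
guard []
clamp []$[0]: bad value
$[0]: bad value
$[0]: bad value
```

View pics/w1.png

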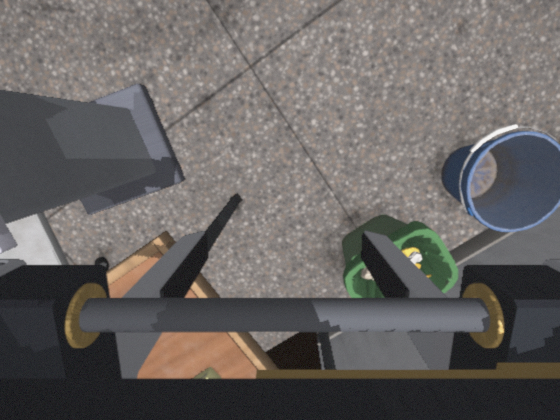

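This picture was taken before any motion, because the rows were refused. It shows only the floor, the fingers and buckets. I'll retry with every key given.

```bash
python3 -m pendant '[{"ax":0,"ay":0,"az":1.77,"tx":0,"ty":0,"tz":0,"fingers":1},{"ax":0,"ay":0,"az":1.77,"tx":0,"ty":0,"tz":0,"fingers":1}]'; python3 -m pendant '[{"ax":0.0,"ay":0.0,"az":1.77,"tx":0.0,"ty":0.0,"tz":0.0,"fingers":1.0}]'; python3 -m pendant '[{"ax":0.0,"ay":0.0,"az":1.0,"tx":0.0,"ty":0.0,"tz":0.0,"fingers":0.9}]'; python3 -m pendant --help | head -20
```

```text
clock: 1.4
position: [0.1895, 0.5429, 0.2055]
tcp_rot: [-1.003, -2.977, -0.0]
wrist_force: [-0.5, 0.0, -1.1]
finger_gap: 1.0
gripper_force: 0.0
clock: 1.52
position: [0.1895, 0.5429, 0.2055]
tcp_rot: [1.23, 2.891, 0.0]
wrist_force: [0.3, 0.4, 0.1]
finger_gap: 0.999
gripper_force: 0.0
clock: 1.65
position: [0.1895, 0.5429, 0.2055]
tcp_rot: [-1.352, -2.836, -0.0]
wrist_force: [0.9, -0.4, 1.3]
finger_gap: 0.953
gripper_force: 0.0invalid input: not JSON, or not a number
```

```bash
python3 -m pendant '[{"ax":0,"ay":0,"az":1.77,"tx":0,"ty":0,"tz":0,"fingers":1},{"ax":0,"ay":0,"az":1.77,"tx":0,"ty":0,"tz":0,"fingers":1},{"ax":0,"ay":0,"az":1.77,"tx":0,"ty":0,"tz":0,"fingers":1},{"ax":0,"ay":0,"az":1.77,"tx":0,"ty":0,"tz":0,"fingers":1},{"ax":0,"ay":0,"az":0.75,"tx":0,"ty":0,"tz":0,"fingers":1}]' && python3 -m pendant '[{"ax":0,"ay":0,"az":0,"tx":-0.048,"ty":0.032,"tz":0,"fingers":1},{"ax":0,"ay":0,"az":0,"tx":-0.048,"ty":0.032,"tz":0,"fingers":1},{"ax":0,"ay":0,"az":0,"tx":-0.048,"ty":0.032,"tz":0,"fingers":1},{"ax":0,"ay":0,"az":0,"tx":-0.048,"ty":0.032,"tz":0,"fingers":1},{"ax":0,"ay":0,"az":0,"tx":-0.048,"ty":0.032,"tz":0,"fingers":1},{"ax":0,"ay":0,"az":0,"tx":-0.048,"ty":0.032,"tz":0,"fingers":1},{"ax":0,"ay":0,"az":0,"tx":-0.048,"ty":0.032,"tz":0,"fingers":1},{"ax":0,"ay":0,"az":0,"tx":-0.048,"ty":0.032,"tz":0,"fingers":1},{"ax":0,"ay":0,"az":0,"tx":-0.048,"ty":0.032,"tz":0,"fingers":1},{"ax":0,"ay":0,"az":0,"tx":-0.048,"ty":0.0,"tz":0,"fingers":1}]'
python3 - <<'E'
from h import *
s=arm.get_state();im=arm.capture("wrist");cv2.imwrite("pics/w2.png",im[:,:,::-1]);print(s["clock"],s["position"],s["tcp_rot"],abs(s["qvel"]).max() if hasattr(s["qvel"],"max") else s["qvel"]);np.save("w2.npy",np.r_[s["position"],s["tcp_rot"]])
for q in ["knob_grip","jaw","guard","clamp"]: print(q,[(np.round(d["centre"]).tolist(),round(d["p"],2)) for d in arm.boxes_of("wrist",q)[:2]])
E
```

```text
clock: 2.28
position: [0.1895, 0.5429, 0.2055]
tcp_rot: [2.223, 2.22, 0.0]
wrist_force: [0.6, -0.7, -0.4]
finger_gap: 1.0
gripper_force: 0.0
clock: 3.52
position: [0.4803, 0.0611, 0.2054]
tcp_rot: [2.22, 2.221, 0.002]
wrist_force: [-0.7, 0.5, 0.1]
finger_gap: 1.001
gripper_force: 0.0
3.525 [0.48031724 0.0610831  0.20538078] [2.22027721e+00 2.22084608e+00 1.58509383e-03] 0.7898920974818578
knob_grip [([220.0, 317.0], 0.64)]
jaw []
guard [([218.0, 353.0], 0.77)]
clamp [([170.0, 313.0], 0.65)]
```

View pics/w2.png

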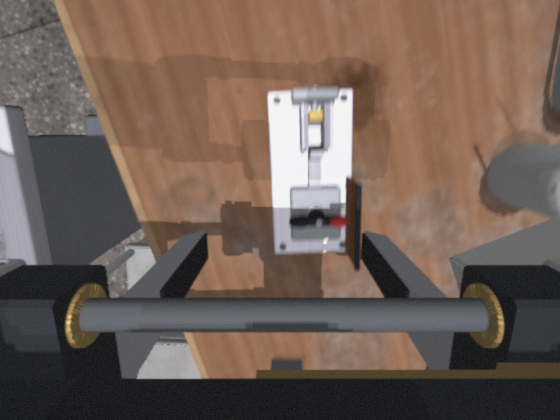

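The wrist view shows the clamp plate with corners at about (268,91), (353,89) and (353,252). The knob is at (317,216), the channel centre line near column 316, and the guard at column 353.

```bash
python3 - <<'E'
from h import *
w=np.load("w2.npy");st=dict(position=w[:3],tcp_rot=w[3:])
im=cv2.imread("pics/w2.png")[80:270,250:375]
cv2.imwrite("pics/w2c.png",cv2.resize(im,None,fx=3.1,fy=3.1,interpolation=cv2.INTER_CUBIC))
for n,p,z in [("tl",(268,91),.012),("tr",(353,89),.012),("br",(353,252),.012),("bl",(275,253),.012),("knob",(317,216),.07),("ch",(316.5,102),.056),("ch2",(316.5,125),.056)]: print(n,ray("wrist",p,z,st).round(4))
E
```

```text
tl [0.4618 0.1728 0.012 ]
tr [0.5581 0.175  0.012 ]
br [ 0.5686 -0.0221  0.012 ]
bl [ 0.4685 -0.0234  0.012 ]
knob [0.5146 0.0419 0.07  ]
ch [0.5127 0.1572 0.056 ]
ch2 [0.5132 0.1348 0.056 ]
```

View pics/w2c.png

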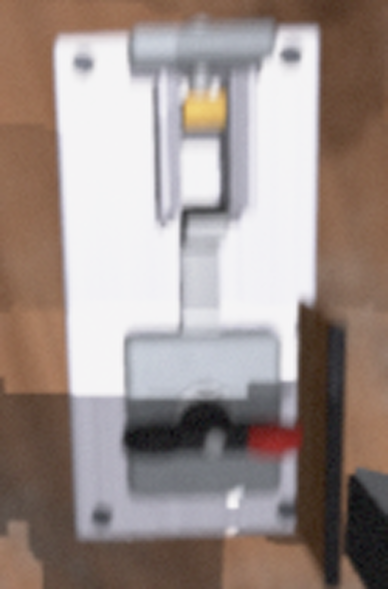

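```bash
python3 -m pendant '[{"ax":0,"ay":0,"az":0,"tx":-0.045,"ty":0.0,"tz":0,"fingers":1},{"ax":0,"ay":0,"az":0,"tx":-0.045,"ty":0.0,"tz":0,"fingers":1},{"ax":0,"ay":0,"az":0,"tx":-0.045,"ty":0.0,"tz":0,"fingers":1},{"ax":0,"ay":0,"az":0,"tx":-0.045,"ty":0.0,"tz":0,"fingers":1},{"ax":0,"ay":0,"az":0,"tx":-0.045,"ty":0.0,"tz":0,"fingers":1},{"ax":0,"ay":0,"az":0,"tx":-0.045,"ty":0.0,"tz":0.02,"fingers":1},{"ax":0,"ay":0,"az":0,"tx":0,"ty":0.003,"tz":0.02,"fingers":1},{"ax":0,"ay":0,"az":0,"tx":0,"ty":0.0,"tz":0.02,"fingers":0.2},{"ax":0,"ay":0,"az":0,"tx":0,"ty":0.0,"tz":0,"fingers":0.2},{"ax":0,"ay":0,"az":0,"tx":0,"ty":0.0,"tz":0,"fingers":0.2}]'
python3 - <<'E'
from h import *
s=arm.get_state();im=arm.capture("wrist");cv2.imwrite("pics/w3.png",im[:,:,::-1]);print(s["position"],s["tcp_rot"]);np.save("w3.npy",np.r_[s["position"],s["tcp_rot"]])
for q in ["red_tube","purple_tube","blue_tube"]: 
  for d in arm.boxes_of("wrist",q)[:2]: print(q,d,ray("wrist",d["centre"][::-1],.08,s))
hsv=cv2.cvtColor(im,cv2.COLOR_RGB2HSV);m=(((hsv[...,0]<8)|(hsv[...,0]>172))&(hsv[...,1]>150)&(hsv[...,2]>80)).astype("uint8")
n,l,stt,c=cv2.connectedComponentsWithStats(m)
for i in range(1,n):
    if stt[i,4]>60: print(stt[i],c[i],ray("wrist",c[i],.08,s))
E
```

```text
clock: 5.03
position: [0.4822, -0.2059, 0.1462]
tcp_rot: [2.218, 2.224, 0.001]
wrist_force: [-0.2, 0.2, -0.4]
finger_gap: 0.717
gripper_force: 0.0
[ 0.4821566  -0.20591584  0.14620317] [2.21756172e+00 2.22382838e+00 9.98592711e-04]
red_tube {'centre': [221.0, 283.0], 'p': 0.7} [ 0.48079928 -0.21023255  0.08      ]
purple_tube {'centre': [266.5, 283.6], 'p': 0.7} [ 0.48140394 -0.25075109  0.08      ]
blue_tube {'centre': [290.4, 283.7], 'p': 0.5} [ 0.48155225 -0.27327435  0.08      ]
[278 211  17  21 297] [285.94949495 221.30976431] [ 0.4832318  -0.21049235  0.08      ]
```

The clamp crop confirms yaw of about 1.8°, origin near (.5165,.0332) and seat near (.5136,.1242). The red cap is at about (.482,-.210), so I'm descending and gripping.

```bash
python3 -m pendant '[{"ax":0,"ay":0,"az":0,"tx":-0.004,"ty":0.0,"tz":0.0,"fingers":0},{"ax":0,"ay":0,"az":0,"tx":0,"ty":0.0,"tz":0.041,"fingers":0},{"ax":0,"ay":0,"az":0,"tx":0,"ty":0.0,"tz":0.041,"fingers":0},{"ax":0,"ay":0,"az":0,"tx":0,"ty":0.0,"tz":0,"fingers":-1},{"ax":0,"ay":0,"az":0,"tx":0,"ty":0.0,"tz":0,"fingers":-1},{"ax":0,"ay":0,"az":0,"tx":0,"ty":0.0,"tz":0,"fingers":-1},{"ax":0,"ay":0,"az":0,"tx":0,"ty":0.0,"tz":0,"fingers":-1},{"ax":0,"ay":0,"az":0,"tx":0,"ty":0.0,"tz":0,"fingers":-1}]'
```

```text
clock: 6.22
position: [0.4824, -0.2115, 0.065]
tcp_rot: [2.218, 2.22, 0.001]
wrist_force: [-0.0, -0.2, 5.9]
finger_gap: 0.157
gripper_force: 30.0
```

```bash
python3 -m pendant '[{"ax":0,"ay":0,"az":0,"tx":0,"ty":0.0,"tz":-0.03,"fingers":-1},{"ax":0,"ay":0,"az":0,"tx":0,"ty":0.0,"tz":-0.055,"fingers":-1},{"ax":0,"ay":0,"az":0,"tx":0.042,"ty":0.004,"tz":0,"fingers":-1},{"ax":0,"ay":0,"az":0,"tx":0.056,"ty":0.0055,"tz":0,"fingers":-1},{"ax":0,"ay":0,"az":0,"tx":0.056,"ty":0.0055,"tz":0,"fingers":-1},{"ax":0,"ay":0,"az":0,"tx":0.056,"ty":0.0055,"tz":0,"fingers":-1},{"ax":0,"ay":0,"az":0,"tx":0.056,"ty":0.0055,"tz":0,"fingers":-1},{"ax":0,"ay":0,"az":0,"tx":0.042,"ty":0.004,"tz":0,"fingers":-1},{"ax":0,"ay":0,"az":0,"tx":0.028,"ty":0.001,"tz":0,"fingers":-1},{"ax":0,"ay":0,"az":-0.36,"tx":0,"ty":0.0,"tz":0,"fingers":-1}]'; python3 -m pendant '[{"ax":0,"ay":0,"az":0,"tx":0,"ty":0.0,"tz":0,"fingers":-1},{"ax":0,"ay":0,"az":0,"tx":0,"ty":0.0,"tz":0,"fingers":-1},{"ax":0,"ay":0,"az":0,"tx":0,"ty":0.0,"tz":0,"fingers":-1}]'
python3 - <<'E'
from h import *
s=arm.get_state();print(s["position"],s["tcp_rot"])
a=arm.capture("wrist")[100:300,200:380];b=arm.capture("side")[150:250,190:310];t=arm.capture("top")[170:270,160:280]
r=lambda i,f:cv2.resize(i[:,:,::-1],None,fx=f,fy=f,interpolation=cv2.INTER_CUBIC)
a=r(a,2.2);o=np.zeros((600,800,3),"uint8");o[:440,:396]=a;o[:300,400:760]=r(b,3);o[300:,400:760]=r(t,3)
cv2.imwrite("pics/m1.png",o)
E
```

```text
clock: 7.48
position: [0.5116, 0.1268, 0.1484]
tcp_rot: [-2.179, -2.262, -0.0]
wrist_force: [-0.3, -0.5, -0.6]
finger_gap: 0.156
gripper_force: 30.0
clock: 7.85
position: [0.512, 0.1243, 0.1485]
tcp_rot: [2.187, 2.255, -0.0]
wrist_force: [-0.4, -0.7, -0.8]
finger_gap: 0.158
gripper_force: 30.0
[0.51197306 0.12427079 0.1484958 ] [ 2.18678793e+00  2.25547408e+00 -1.34774433e-04]
```

View pics/m1.png

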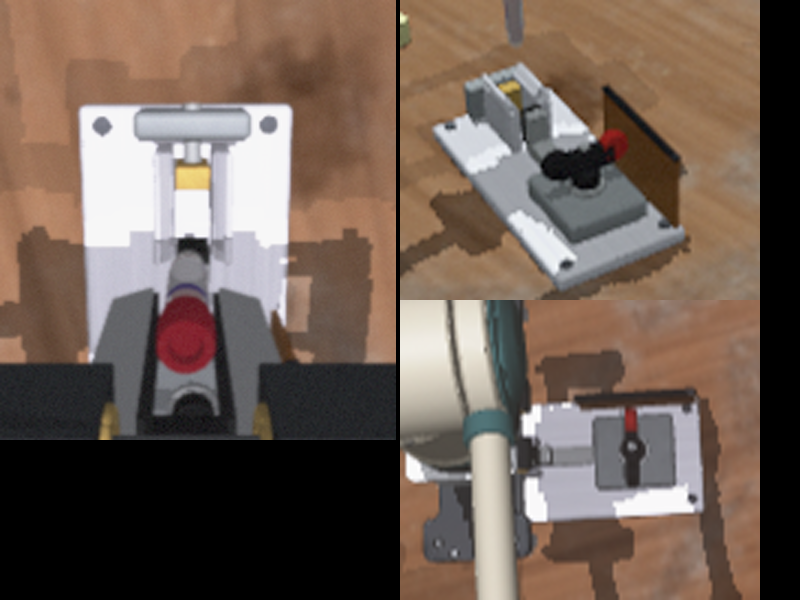

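The wrist view shows the tube barrel bottom near crop (189,262). The channel centre is near column 193, with the brass front edge at row about 188 and the dark pad at rows 238–255.

```bash
python3 - <<'E'
from h import *
f=lambda u,v:(200+u/2.2,100+v/2.2)
R=toolyaw();print(R.round(3))
for n,p,z in [("cap",(187,326),.168),("tubebot",(189,262),.0955),("tubebot2",(190,250),.0955),("lipfarL",(157,146),.056),("lipfarR",(227,146),.056),("lipnearL",(157,255),.056),("lipnearR",(230,255),.056),("brassfrontTop",(193,188),.046),("pad",(190,238),.047),("plateL",(80,108),.012),("plateR",(292,105),.012),("axisplate",(192.5,106),.012)]: print(n,ray("wrist",f(*p),z).round(4))
E
```

```text
[[-0.032  1.     0.   ]
 [ 1.     0.032  0.   ]
 [ 0.     0.    -1.   ]]
cap [0.5117 0.1301 0.168 ]
tubebot [0.5128 0.1259 0.0955]
tubebot2 [0.513  0.1303 0.0955]
lipfarL [0.4991 0.1621 0.056 ]
lipfarR [0.5269 0.163  0.056 ]
lipnearL [0.5001 0.1171 0.056 ]
lipnearR [0.5303 0.1181 0.056 ]
brassfrontTop [0.5142 0.1439 0.046 ]
pad [0.5137 0.1226 0.047 ]
plateL [0.462  0.1733 0.012 ]
plateR [0.5585 0.1777 0.012 ]
axisplate [0.5133 0.1758 0.012 ]
```

```bash
python3 -m pendant '[{"ax":0,"ay":0,"az":0,"tx":0.0025,"ty":0.0015,"tz":0.01,"fingers":-1},{"ax":0,"ay":0,"az":0,"tx":0,"ty":0.0,"tz":0.01,"fingers":-1},{"ax":0,"ay":0,"az":0,"tx":0,"ty":0.0,"tz":0.01,"fingers":-1},{"ax":0,"ay":0,"az":0,"tx":0,"ty":0.0,"tz":0.01,"fingers":-1},{"ax":0,"ay":0,"az":0,"tx":0,"ty":0,"tz":0,"fingers":-1}]'
python3 -m pendant '[{"ax":0,"ay":0,"az":0,"tx":0,"ty":0.0,"tz":0.01,"fingers":-1},{"ax":0,"ay":0,"az":0,"tx":0,"ty":0.0,"tz":0.01,"fingers":-1},{"ax":0,"ay":0,"az":0,"tx":0,"ty":0.0,"tz":0.01,"fingers":-1},{"ax":0,"ay":0,"az":0,"tx":0,"ty":0,"tz":0,"fingers":-1}]'
```

```text
clock: 8.62
position: [0.5125, 0.1277, 0.1073]
tcp_rot: [-2.184, -2.256, 0.003]
wrist_force: [-0.1, 0.1, -0.4]
finger_gap: 0.16
gripper_force: 30.0
clock: 9.12
position: [0.5126, 0.1277, 0.0774]
tcp_rot: [-2.184, -2.256, 0.002]
wrist_force: [0.6, 0.7, -0.1]
finger_gap: 0.156
gripper_force: 30.0
```

```bash
python3 -m pendant '[{"ax":0,"ay":0,"az":0,"tx":0,"ty":0.0,"tz":0.005,"fingers":-1},{"ax":0,"ay":0,"az":0,"tx":0,"ty":0.0,"tz":0.005,"fingers":-1},{"ax":0,"ay":0,"az":0,"tx":0,"ty":0,"tz":0,"fingers":-1},{"ax":0,"ay":0,"az":0,"tx":0,"ty":0,"tz":0,"fingers":-1}]'
```

```text
clock: 9.62
position: [0.5135, 0.1278, 0.0686]
tcp_rot: [2.185, 2.257, 0.0]
wrist_force: [0.1, 0.2, -0.4]
finger_gap: 0.16
gripper_force: 30.0
```

```bash
python3 -m pendant '[{"ax":0,"ay":0,"az":0,"tx":0,"ty":0.0,"tz":0.0015,"fingers":-1},{"ax":0,"ay":0,"az":0,"tx":0,"ty":0,"tz":0,"fingers":-1},{"ax":0,"ay":0,"az":0,"tx":0,"ty":0,"tz":0,"fingers":-0.3},{"ax":0,"ay":0,"az":0,"tx":0,"ty":0,"tz":0,"fingers":-0.3},{"ax":0,"ay":0,"az":0,"tx":0,"ty":0,"tz":0,"fingers":-0.3},{"ax":0,"ay":0,"az":0,"tx":0,"ty":0,"tz":-0.02,"fingers":-0.3},{"ax":0,"ay":0,"az":0,"tx":0,"ty":0,"tz":-0.04,"fingers":-0.3},{"ax":0,"ay":0,"az":0,"tx":0,"ty":0,"tz":-0.03,"fingers":-0.3},{"ax":0,"ay":0,"az":0,"tx":-0.02,"ty":0,"tz":0,"fingers":-0.3},{"ax":0,"ay":0,"az":0,"tx":-0.02,"ty":0,"tz":0,"fingers":-0.3}]'; python3 -m pendant '[{"ax":0,"ay":0,"az":0,"tx":-0.05,"ty":0,"tz":0,"fingers":-0.3},{"ax":0,"ay":0,"az":0,"tx":0,"ty":0,"tz":0,"fingers":-0.3},{"ax":0,"ay":0,"az":0,"tx":0,"ty":0,"tz":0,"fingers":-0.3},{"ax":0,"ay":0,"az":0,"tx":0,"ty":0,"tz":0,"fingers":-0.3}]'
python3 - <<'E'
from h import *
s=arm.get_state();print(s["position"],s["tcp_rot"]);np.save("m2.npy",np.r_[s["position"],s["tcp_rot"]])
a=arm.capture("wrist")[50:300,200:380];b=arm.capture("side")[150:250,190:310];t=arm.capture("top")[170:270,160:280]
r=lambda i,f:cv2.resize(i[:,:,::-1],None,fx=f,fy=f,interpolation=cv2.INTER_CUBIC)
o=np.zeros((600,800,3),"uint8");o[:550,:396]=r(a,2.2);o[:300,400:760]=r(b,3);o[300:,400:760]=r(t,3)
cv2.imwrite("pics/m2.png",o)
E
```

```text
clock: 10.88
position: [0.5149, 0.0875, 0.1576]
tcp_rot: [2.184, 2.257, 0.002]
wrist_force: [-0.6, 0.7, -1.0]
finger_gap: 0.349
gripper_force: 0.0
clock: 11.38
position: [0.5162, 0.0388, 0.1569]
tcp_rot: [-2.184, -2.258, -0.001]
wrist_force: [-0.2, -0.7, -0.2]
finger_gap: 0.353
gripper_force: 0.0
[0.51616809 0.03880866 0.15694353] [-2.18366327e+00 -2.25797115e+00 -5.92189101e-04]
```

View pics/m2.png

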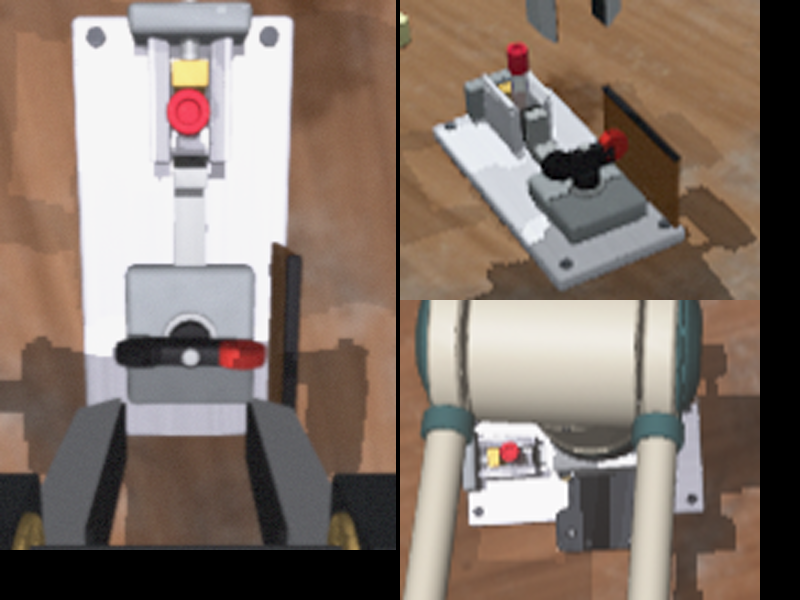

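The tube stands upright and released at crop (188,112), and the brass stop lies just beyond it. The knob wings run from (116,350) to (265,354), roughly along the clamp's x.

```bash
python3 - <<'E'
from h import *
w=np.load("m2.npy");st=dict(position=w[:3],tcp_rot=w[3:])
f=lambda u,v:(200+u/2.2,50+v/2.2)
P={n:ray("wrist",f(*p),z,st) for n,p,z in [("L",(116,351),.06),("R",(265,354),.06),("ctr",(190,355),.068),("tube",(189,112),.09),("pBL",(87,433),.012),("pTL",(74,20),.012),("pTR",(291,17),.012),("brass",(190,88),.046)]}
for n in P: print(n,P[n].round(4))
d=P["R"]-P["L"];print(np.degrees(np.arctan2(d[1],d[0])),np.linalg.norm(d))
R=toolyaw();print(R.round(4),np.degrees(arm.get_state()["q"]).round(1))
E
```

```text
L [0.4869 0.0355 0.06  ]
R [0.5492 0.0363 0.06  ]
ctr [0.5177 0.0369 0.068 ]
tube [0.514  0.1287 0.09  ]
pBL [ 0.4681 -0.0201  0.012 ]
pTL [0.4624 0.1723 0.012 ]
pTR [0.5575 0.1768 0.012 ]
brass [0.5142 0.1418 0.046 ]
0.736675185673593 0.06229248658789626
[[-3.380e-02  9.994e-01 -0.000e+00]
 [ 9.994e-01  3.380e-02  3.000e-04]
 [ 3.000e-04 -0.000e+00 -1.000e+00]] [-3.4 12.8 97.6  0.  69.6 -5.4]
```

```bash
python3 -m pendant '[{"ax":0,"ay":0,"az":-1.776,"tx":0,"ty":0,"tz":0,"fingers":-0.3},{"ax":0,"ay":0,"az":-1.776,"tx":0,"ty":0,"tz":0,"fingers":-0.3},{"ax":0,"ay":0,"az":-1.776,"tx":0,"ty":0,"tz":0,"fingers":-0.3},{"ax":0,"ay":0,"az":-1.776,"tx":0,"ty":0,"tz":0,"fingers":-0.3},{"ax":0,"ay":0,"az":-1.776,"tx":0,"ty":0,"tz":0,"fingers":-0.3},{"ax":0,"ay":0,"az":-1.776,"tx":0,"ty":0,"tz":0,"fingers":-0.3},{"ax":0,"ay":0,"az":-1.776,"tx":0,"ty":0,"tz":0,"fingers":-0.3},{"ax":0,"ay":0,"az":-1.776,"tx":0,"ty":0,"tz":0,"fingers":-0.3},{"ax":0,"ay":0,"az":-1.776,"tx":0,"ty":0,"tz":0,"fingers":-0.3},{"ax":0,"ay":0,"az":-1.776,"tx":0,"ty":0,"tz":0,"fingers":-0.3}]'; python3 -m pendant '[{"ax":0,"ay":0,"az":0,"tx":-0.001,"ty":-0.004,"tz":0.02,"fingers":-0.3},{"ax":0,"ay":0,"az":0,"tx":0,"ty":0,"tz":0.02,"fingers":-0.3},{"ax":0,"ay":0,"az":0,"tx":0,"ty":0,"tz":0,"fingers":-0.3},{"ax":0,"ay":0,"az":0,"tx":0,"ty":0,"tz":0,"fingers":-0.3}]'
python3 - <<'E'
from h import *
s=arm.get_state();print(s["position"],s["tcp_rot"],np.degrees(s["q"]).round(1),s["moment"]);np.save("m3.npy",np.r_[s["position"],s["tcp_rot"]])
a=arm.capture("wrist")[120:400,130:430]
cv2.imwrite("pics/m3.png",cv2.resize(a[:,:,::-1],None,fx=2,fy=2,interpolation=cv2.INTER_CUBIC))
print(toolyaw().round(4))
E
```

```text
clock: 12.78
position: [0.5162, 0.0385, 0.157]
tcp_rot: [0.028, -3.141, -0.0]
wrist_force: [0.1, 0.5, 0.7]
finger_gap: 0.353
gripper_force: 0.0
clock: 13.28
position: [0.5178, 0.0342, 0.1176]
tcp_rot: [-0.019, 3.141, 0.0]
wrist_force: [0.7, 0.1, -0.4]
finger_gap: 0.352
gripper_force: 0.0
[0.51781353 0.03415141 0.11756639] [-1.89997607e-02  3.14055774e+00  2.85863571e-05] [ -3.9  14.8 101.    0.   64.1 -94.6] [ 0.02209096 -0.00611378 -0.03556214]
[[-0.9999 -0.012   0.0016]
 [-0.012   0.9999 -0.    ]
 [-0.0016 -0.     -1.    ]]
```

View pics/m3.png

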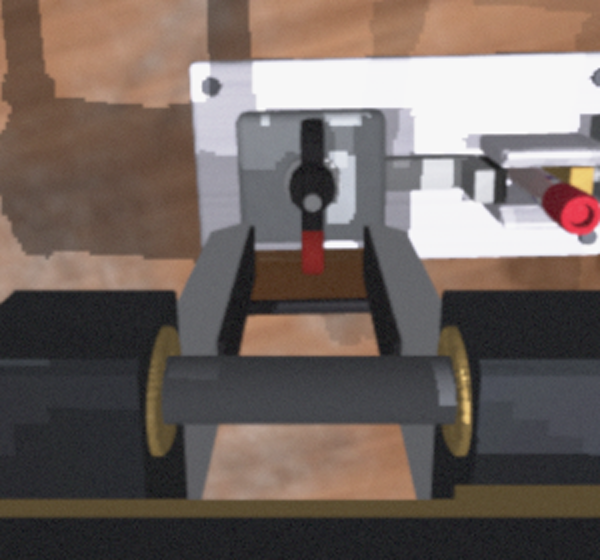

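The bar (column 312) lies midway between the fingers (251 and 366) and is aligned with them. I'm descending to grip it above the hub.

```bash
python3 -m pendant '[{"ax":0,"ay":0,"az":0,"tx":0.0005,"ty":0.0008,"tz":0.025,"fingers":-0.3},{"ax":0,"ay":0,"az":0,"tx":0,"ty":0,"tz":0.025,"fingers":-0.3},{"ax":0,"ay":0,"az":0,"tx":0,"ty":0,"tz":0.0195,"fingers":-0.3},{"ax":0,"ay":0,"az":0,"tx":0,"ty":0,"tz":0,"fingers":-0.3},{"ax":0,"ay":0,"az":0,"tx":0,"ty":0,"tz":0,"fingers":-0.3}]'; python3 -c "
from cell import arm;print(arm.get_state()['moment'])"
python3 -m pendant '[{"ax":0,"ay":0,"az":0,"tx":0,"ty":0,"tz":0,"fingers":-1},{"ax":0,"ay":0,"az":0,"tx":0,"ty":0,"tz":0,"fingers":-1},{"ax":0,"ay":0,"az":0,"tx":0,"ty":0,"tz":0,"fingers":-1},{"ax":0,"ay":0,"az":0,"tx":0,"ty":0,"tz":0,"fingers":-1},{"ax":0,"ay":0,"az":0,"tx":0,"ty":0,"tz":0,"fingers":-1}]'; python3 -c "
from cell import arm;print(arm.get_state()['moment'])"
```

```text
clock: 13.95
position: [0.5178, 0.0346, 0.0485]
tcp_rot: [-0.018, 3.139, -0.0]
wrist_force: [-0.0, 0.1, -0.4]
finger_gap: 0.349
gripper_force: 0.0
[-0.00584325 -0.02808668  0.00258513]
clock: 14.58
position: [0.5172, 0.0354, 0.048]
tcp_rot: [-0.018, 3.141, 0.002]
wrist_force: [-0.7, 4.2, 5.2]
finger_gap: 0.089
gripper_force: 30.0
[0.87178874 0.07804913 0.1240296 ]
```

```bash
cat > m.py <<'E'
from h import *
s=arm.get_state();R=toolyaw(s);print("moment",np.round(s["moment"],3),"F",np.round(s["wrist_force"],1),"yaw y-axis",np.degrees(np.arctan2(R[1,1],R[0,1])).round(2),np.round(s["position"],4),"j6",s["q"][5],s["joint_efforts"][5])
E
python3 -m pendant '[{"ax":0,"ay":0,"az":0.5,"tx":0,"ty":0.001,"tz":0,"fingers":-1},{"ax":0,"ay":0,"az":1,"tx":0,"ty":0,"tz":0,"fingers":-1},{"ax":0,"ay":0,"az":1,"tx":0,"ty":0,"tz":0,"fingers":-1},{"ax":0,"ay":0,"az":1,"tx":0,"ty":0,"tz":0,"fingers":-1}]'; python3 m.py;python3 -m pendant '[{"ax":0,"ay":0,"az":1,"tx":0,"ty":0,"tz":0,"fingers":-1},{"ax":0,"ay":0,"az":1,"tx":0,"ty":0,"tz":0,"fingers":-1},{"ax":0,"ay":0,"az":1,"tx":0,"ty":0,"tz":0,"fingers":-1},{"ax":0,"ay":0,"az":1,"tx":0,"ty":0,"tz":0,"fingers":-1}]'; python3 m.py
```

```text
clock: 15.08
position: [0.5172, 0.0357, 0.048]
tcp_rot: [0.463, 3.106, 0.0]
wrist_force: [-0.1, 1.8, 4.6]
finger_gap: 0.091
gripper_force: 30.0
moment [0.532 0.083 0.261] F [-0.1  1.8  4.6] yaw y-axis 73.03 [0.5172 0.0357 0.048 ] j6 -1.3399982078444654 -0.3348987177014351
clock: 15.58
position: [0.5173, 0.036, 0.048]
tcp_rot: [0.996, 2.978, 0.001]
wrist_force: [-0.0, 4.1, 5.1]
finger_gap: 0.091
gripper_force: 30.0
moment [0.638 0.007 0.223] F [-0.   4.1  5.1] yaw y-axis 53.02 [0.5173 0.036  0.048 ] j6 -0.9909772831798812 -0.3347060736268759
```

```bash
for i in 1 2; do :; done; python3 -m pendant '[{"ax":0,"ay":0,"az":0.8,"tx":0,"ty":0,"tz":0,"fingers":-1},{"ax":0,"ay":0,"az":0.8,"tx":0,"ty":0,"tz":0,"fingers":-1},{"ax":0,"ay":0,"az":0.8,"tx":0,"ty":0,"tz":0,"fingers":-1}]' | grep clock; python3 m.py;python3 -m pendant '[{"ax":0,"ay":0,"az":0.8,"tx":0,"ty":0,"tz":0,"fingers":-1},{"ax":0,"ay":0,"az":0.8,"tx":0,"ty":0,"tz":0,"fingers":-1},{"ax":0,"ay":0,"az":0.8,"tx":0,"ty":0,"tz":0,"fingers":-1}]'|grep clock; python3 m.py;python3 -m pendant '[{"ax":0,"ay":0,"az":0.8,"tx":0,"ty":0,"tz":0,"fingers":-1},{"ax":0,"ay":0,"az":0.8,"tx":0,"ty":0,"tz":0,"fingers":-1},{"ax":0,"ay":0,"az":0.8,"tx":0,"ty":0,"tz":0,"fingers":-1}]'|grep clock; python3 m.py
```

```text
clock: 15.95
moment [ 0.743 -0.01   0.178] F [0.5 3.4 5. ] yaw y-axis 41.05 [0.5175 0.0361 0.048 ] j6 -0.7821260868700811 -0.22132791113108397
clock: 16.32
moment [ 0.756 -0.061  0.198] F [0.5 4.1 3.8] yaw y-axis 29.05 [0.5176 0.0362 0.048 ] j6 -0.5726930221732401 -0.2202798379585147
clock: 16.7
moment [ 0.845 -0.04   0.224] F [0.5 3.4 4.3] yaw y-axis 17.04 [0.5178 0.0363 0.048 ] j6 -0.36323107007830513 -0.22068121936172247
```

```bash
python3 -m pendant '[{"ax":0,"ay":0,"az":0.8,"tx":0,"ty":0,"tz":0,"fingers":-1},{"ax":0,"ay":0,"az":0.8,"tx":0,"ty":0,"tz":0,"fingers":-1},{"ax":0,"ay":0,"az":0.8,"tx":0,"ty":0,"tz":0,"fingers":-1}]' | grep clock; python3 m.py;python3 -m pendant '[{"ax":0,"ay":0,"az":0.8,"tx":0,"ty":0,"tz":0,"fingers":-1},{"ax":0,"ay":0,"az":0.8,"tx":0,"ty":0,"tz":0,"fingers":-1}]'|grep clock; python3 m.py;python3 -m pendant '[{"ax":0,"ay":0,"az":0.8,"tx":0,"ty":0,"tz":0,"fingers":-1},{"ax":0,"ay":0,"az":0.8,"tx":0,"ty":0,"tz":0,"fingers":-1}]'|grep clock; python3 m.py
```

```text
clock: 17.08
moment [ 0.826 -0.162  0.286] F [0.6 4.9 3.3] yaw y-axis 5.04 [0.518  0.0363 0.048 ] j6 -0.1537992716641227 -0.22117291577160358
clock: 17.32
moment [ 0.841 -0.133  0.256] F [1.1 4.4 3.6] yaw y-axis -2.97 [0.5181 0.0363 0.048 ] j6 -0.014146462009108603 -0.22158207837492228
clock: 17.58
moment [ 0.796 -0.184  0.238] F [0.8 4.2 2.7] yaw y-axis -10.96 [0.5183 0.0363 0.048 ] j6 0.12547441651123792 -0.22196383215487003
```

```bash
python3 -m pendant '[{"ax":0,"ay":0,"az":0.8,"tx":0,"ty":0,"tz":0,"fingers":-1}]' | grep clock; python3 m.py;python3 -m pendant '[{"ax":0,"ay":0,"az":0.8,"tx":0,"ty":0,"tz":0,"fingers":-1}]'|grep clock; python3 m.py;python3 -m pendant '[{"ax":0,"ay":0,"az":0.8,"tx":0,"ty":0,"tz":0,"fingers":-1}]'|grep clock; python3 m.py
```

```text
clock: 17.7
moment [ 0.793 -0.145  0.245] F [2.4 4.4 2.7] yaw y-axis -14.96 [0.5184 0.0363 0.048 ] j6 0.19528375263554065 -0.2055483777076006
clock: 17.82
moment [ 0.761 -0.246  0.279] F [1.6 4.2 3.4] yaw y-axis -18.96 [0.5184 0.0363 0.048 ] j6 0.2650049268872162 -0.1787607790902257
clock: 17.95
moment [ 0.781 -0.219  0.317] F [1.2 4.3 3.7] yaw y-axis -22.95 [0.5185 0.0363 0.048 ] j6 0.3346998418713341 -0.15115778893232346
```

```bash
python3 -m pendant '[{"ax":0,"ay":0,"az":0.8,"tx":0,"ty":0,"tz":0,"fingers":-1}]' | grep clock; python3 m.py; python3 -m pendant '[{"ax":0,"ay":0,"az":0.25,"tx":0,"ty":0,"tz":0,"fingers":-1}]' | grep clock; python3 m.py
```

```text
clock: 18.08
moment [ 0.771 -0.246  0.377] F [1.6 5.  2.8] yaw y-axis -26.95 [0.5185 0.0362 0.048 ] j6 0.40451615273637687 -0.12339837849140167
clock: 18.2
moment [ 0.848 -0.287  0.408] F [2.6 4.6 3.5] yaw y-axis -28.1 [0.5185 0.0362 0.048 ] j6 0.4245796541895889 0.28994341380894184
```

```bash
python3 -m pendant '[{"ax":0,"ay":0,"az":0,"tx":0,"ty":0,"tz":0,"fingers":-1},{"ax":0,"ay":0,"az":0,"tx":0,"ty":0,"tz":0,"fingers":-0.55},{"ax":0,"ay":0,"az":0,"tx":0,"ty":0,"tz":0,"fingers":-0.55},{"ax":0,"ay":0,"az":0,"tx":0,"ty":0,"tz":0,"fingers":-0.55},{"ax":0,"ay":0,"az":0,"tx":0,"ty":0,"tz":-0.02,"fingers":-0.55},{"ax":0,"ay":0,"az":0,"tx":0,"ty":0,"tz":-0.04,"fingers":-0.55},{"ax":0,"ay":0,"az":0,"tx":0,"ty":0,"tz":-0.05,"fingers":-0.55},{"ax":0,"ay":0,"az":0,"tx":-0.03,"ty":0,"tz":-0.02,"fingers":-0.55},{"ax":0,"ay":0,"az":0,"tx":-0.04,"ty":0,"tz":0,"fingers":-0.55},{"ax":0,"ay":0,"az":0,"tx":0,"ty":0,"tz":0,"fingers":-0.55}]'
python3 - <<'E'
from h import *
a=arm.capture("wrist");b=arm.capture("side")[150:250,190:310]
r=lambda i,f:cv2.resize(i[:,:,::-1],None,fx=f,fy=f,interpolation=cv2.INTER_CUBIC)
o=np.zeros((600,760,3),"uint8");o[:300,:400]=r(a,400/560);o[:300,400:760]=r(b,3)
cv2.imwrite("pics/m4.png",o[:300])
E
```

```text
clock: 19.45
position: [0.4826, -0.0278, 0.1777]
tcp_rot: [2.696, 1.612, -0.001]
wrist_force: [-0.3, -0.6, 0.7]
finger_gap: 0.227
gripper_force: 0.0
```

View pics/m4.png

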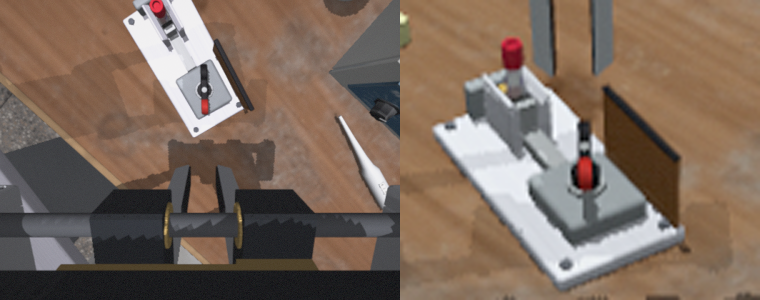

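The tube stands upright against the stop (side view, cap at (512,52)). The wings are still aligned with the tool, so the knob has held its angle, and the robot is clear.

```bash
python3 -m pendant '[{"ax":0,"ay":0,"az":0,"tx":0,"ty":0,"tz":0,"fingers":-0.55},{"ax":0,"ay":0,"az":0,"tx":0,"ty":0,"tz":0,"fingers":-0.55}]' | head -1; python3 -c "
from cell import arm;print(arm.hand_in())"
```

```text
clock: 19.8
the job is handed in; nothing more can be done
None
```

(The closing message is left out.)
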